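Fold and tuck the flap of a pastry box

TASK

Close the white pastry box: with the fingertips, fold its standing brown flap over the buns, then press it down and push it forward by its red rib until the free edge is tucked all the way in beneath the black lip, so that it stays shut by itself when you let go. Only push the flap from its outer side, do not reach behind it or pinch it, and leave the jar, the cup and the ticket stand where they are.

Things in the scene. Friction and masses are not known exactly. Their poses are not given: they have to be found in the camera images.
- box: White open pastry box fixed to the counter, holding six buns; 150 (x) x 180 (y) x 58 mm high, walls 5 mm. Origin: centre of its underside, on the counter. Its x axis points from the hinge side (roughly the robot's side) to the lip side (away from the robot), y along the hinge and the lip, z up. Its position and yaw vary.
- flap_hinge (a point): Middle of the flap's hinge line, which runs along the box's y at 60 mm above the counter, 68 mm from the box origin towards -x when 'tuck' reads 0. The hinge pins ride in slots, so the hinge line moves with 'tuck' towards the box's +x.
- fold (a joint): Angle of the flap (rad): 0 = lying flat on the box, pi/2 = upright, up to 1.9 = leaning back, away from the buns. Starts at 1.3 to 1.75. A stiff springy crease: it stays near where it starts; folded over and let go untucked, it rises again to about 0.9. Holding it down takes under 3 N at the rib. Shut, its outer (top) face is 65 mm above the counter.
- tuck (a joint): How far the flap and its hinge line have slid in their slots towards the lip (m): 0 to 0.014, starts at 0. About 4 N of friction: it stays where it is left. At 0 the shut flap's free edge is 3 mm short of the lip's edge, at 0.014 it is 11 mm beneath it. If slid forward before it is folded, the flap lands on top of the lip.
- flap_edge (a point): Middle of the free edge of the flap, on its outer face. The flap is a stiff brown plate, 125 mm from hinge to free edge, 165 mm along y, 5 mm thick, the hinge axis in its inner face; its outer face looks to the box's -x when upright and up when shut. This frame turns with the flap: x from hinge to free edge, z out of the outer face.
- flap_rib (a point): Foot of the red rib on the flap's outer face, on its side towards the hinge, middle of its length; 92.5 mm from the hinge line. The rib stands 5 mm proud, is 7 mm thick and 120 mm long along y: a fingertip resting on the flap behind it pushes the flap forward. Same axes as flap_edge.
- flap_inside: Pale sheet on the flap's inner face (145 mm along y, 2 mm thick, from 10 to 115 mm from the hinge), the side facing the buns; fingers must not touch it. Origin: on the hinge line.
- lip_edge (a point): Middle of the free edge of the black retaining lip on the box's far side, on its top face, 60 mm from the box origin towards +x, 76 mm above the counter. The lip is fixed, 6 mm thick, overhangs its upright by 17 mm; its underside is at 70 mm, 5 mm above the shut flap. A tucked flap that is let go rises about 0.04 rad and stays against it.
- jar: Jam jar with a red cap, loose, 60 mm across, 85 mm high, about 0.3 kg; origin at the centre of its base. A bystander.
- cup: White cup, loose, 76 mm across, 88 mm high, about 0.15 kg; origin at the centre of its base. A bystander.
- ticket: Price-ticket stand, loose: black foot 45 x 70 x 14 mm with an upright blank grey card 80 mm wide, top at 74 mm; origin at the centre of its base. A bystander.

How it is judged (in metres and radians):
On the way, in this order (a step that is already met when the one before it is completed fails the run):
1. the flap is folded over the buns, before it is slid under the lip (value of joint fold below 0.3 rad and value of joint tuck below 0.009 m), for 0.05 s.
2. the flap lies flat with its free edge tucked beneath the lip (value of joint fold below 0.07 rad and value of joint tuck above 0.01 m), for 0.2 s.
At the end, for the whole second after the job is handed in: The flap is shut (fold under 0.07 rad) and at rest with its free edge beneath the lip (tuck over 10 of its 14 mm), held there by the lip alone; jar, cup and ticket stand are at rest (all of step 2 and velocity of joint fold between -0.05 and 0.05 rad/s and z of flap_edge in the frame of lip_edge below -0.003 m and linear speed of each of jar, cup, ticket below 0.02 m/s); the robot touches nothing.
It fails at once if the fingers press on the flap's inner side with over 2 N (pinched or hooked from behind) (contact force between the fingers and flap_inside above 2 N).
It fails at once if the jar is moved by more than 20 mm, tipped over or lifted (distance of jar from where it was at the start of the episode above 0.02 m or angle between jar's own z axis and vertical above 0.4 rad).
It fails at once if the cup is moved by more than 20 mm, tipped over or lifted (distance of cup from where it was at the start of the episode above 0.02 m or angle between cup's own z axis and vertical above 0.4 rad).
It fails at once if the ticket stand is moved by more than 20 mm, tipped over or lifted (distance of ticket from where it was at the start of the episode above 0.02 m or angle between ticket's own z axis and vertical above 0.4 rad).
It also fails if it takes over 42 s, if anything falls off the work surface, if the arm or the gripper's body presses on something with over 40 N, if the wrist force passes 120 N, or if a joint passes its speed limit or range.

ROBOT

A 6-joint arm with a two-finger parallel gripper is mounted at the origin on the work surface. World frame = base frame: x ahead of the robot, y to its left, z up, the work surface at z = 0. Lengths are in mm, angles in rad, forces in N, time in s.
With the tool pointing down it reaches from about 300 to 775 mm from the base axis. Payload 14.6 kg.
Tool frame: the origin (TCP) lies at the very end of the fingers, on their centre line; the grasp point (between the pads) lies grip_point_offset behind it (grip_point_offset is the distance from the TCP to the grasp point, in mm); z points along the fingers, x is the direction in which the jaws open and shut, and the axes are right-handed (so a half turn about z gives the same grasp; the last joint's range is limited). The gripper opens to 94 mm and grips with 3 to 60 N. Pads are 16 mm wide; open, the fingers measure 119 mm over their backs; the gripper's body (75 mm by 177 mm) begins 78 mm behind the grasp point.
Start: joints at [1.245, 0.3, 1.521, -0, 1.321, -0.067], TCP at [140.754, 531.674, 205.446] pointing down, gripper open.
Joint ranges: [-3.03, 3.03], [-0.79, 2.21], [0.23, 2.52], [-1.04, 4.18], [0, 3.07], [-2.55, 2.55]. Speed limits (rad/s): [2.22, 2.22, 2.57, 3.14, 3.14, 3.14].

INTERFACE

Orientations are given as a rotation vector (axis times angle).
In Python, from cell import observe, read_camera, camera_model, finish_job, grip_point_offset gives the robot as it stands. The module is installed in compiled form; this text tells all that it offers.
- The arm moves only by the shell command python3 -m pendant 'ROWS' [FORCE]. ROWS is text: rows parted by semicolons, each of 5 numbers parted by spaces: the shift along the world's x, y, z in m, then the turn about the world's z in degrees, then the closure, from 0 (fully open) to 1 (shut). A call has 1 to 20 rows; each row shifts and turns the pose as measured when the row begins; what a row does not reach is not made up. A row lasts 1/12 s, in which the tool goes at most 41.7 mm and 7.16 degrees, less where a joint would pass 70% of its speed; a pose out of reach is approached as far as the arm can. A call with a gripper value outside its range is refused whole. The fingers move at their own pace and stop on an object; FORCE is the grip in N (left out, the last holds). Time passes only in rows, so rows that do not move let the fingers close. It gives the time, the measured TCP pose, the force and the opening at its end, in the units of the state.
- observe(): the state, without advancing time (a new reading comes with each control period).
- read_camera(name): name is "scene" or "side" or "wrist"; returns the picture (400x640x3 uint8, red, green, blue); there is no depth.
- camera_model(name): a dict with "camera_matrix" (3x3 intrinsics, pixels), "xyz" and "rotation" of the camera in the world. Camera axes: x right, y down, z forward; pixel columns grow to the right and rows downward; lengths in mm; the calibration is good to about 2 mm. A picture is of the moment at which its call begins: read the wrist's pose just before it. camera_model takes no time and is no camera call; for the wrist camera it gives the pose at the moment of the call.
- finish_job(): hands the job in, once; it reports no verdict.
The state is a dict: "clock": time; "joint_positions": joint angles; "qd": joint speeds; "joint_efforts": joint torques, N m; "tcp_pos": TCP position; "ee_rot": TCP orientation; "wrist_force": force on the tool from outside, world axes, zero at the start; "moment": the same for the moment, N m; "opening": opening from 0.0 (shut) to 1.0 (fully open).
Only numpy, scipy, OpenCV 4.12 (cv2) and the standard library are available. Lean on these libraries where they do the work, as an engineer would, in place of code of your own. Each camera call takes 0.05 s, during which the arm holds its last target.

## Working session

There is one attempt and no reset: what is moved stays moved. The work goes in short steps, Python scripts to look and compute and a shell command to move; the robot and the scene stay as the last step left them, time stands still between calls to the robot, and variables do not carry over. Pictures are saved under pics/ and viewed, and the job is handed in when it is done.

```bash
mkdir -p pics; python3 - <<'E'
from cell import *
import cv2,numpy as np
s=observe();print({k:np.round(v,3) for k,v in s.items()}, grip_point_offset)
for n in("scene","side","wrist"):
    m=camera_model(n);im=read_camera(n);cv2.imwrite(f"pics/{n}0.png",im[:,:,::-1]);print(n,np.round(m["camera_matrix"],1).tolist(),np.round(m["xyz"],1),np.round(m["rotation"],3).tolist())
E
```

```text
{'clock': np.float64(0.0), 'joint_positions': array([ 1.245,  0.3  ,  1.522, -0.   ,  1.321, -0.067]), 'qd': array([-0.001,  0.   ,  0.   , -0.001, -0.001, -0.001]), 'joint_efforts': array([-1.0000e-03, -5.3181e+01, -3.5273e+01,  7.1000e-02,  2.4000e-02,
       -0.0000e+00]), 'tcp_pos': array([140.69 , 531.425, 204.881]), 'ee_rot': array([ 2.489e+00,  1.916e+00, -2.000e-03]), 'wrist_force': array([-0.808, -0.349, -0.272]), 'moment': array([-0.015,  0.032, -0.005]), 'opening': np.float64(1.0)} 18.8
scene [[424.5, 0.0, 325.5], [0.0, 424.5, 202.6], [0.0, 0.0, 1.0]] [1220.5  675.4  929.2] [-1.107, -2.429, 0.989]
side [[516.4, 0.0, 318.7], [0.0, 516.4, 200.7], [0.0, 0.0, 1.0]] [ 120.2 -812.8  665.6] [-2.046, 0.472, -0.294]
wrist [[341.0, 0.0, 317.3], [0.0, 341.0, 199.0], [0.0, 0.0, 1.0]] [ 71.8 550.6 384.2] [2.324, 1.79, 0.225]
```

View pics/scene0.png

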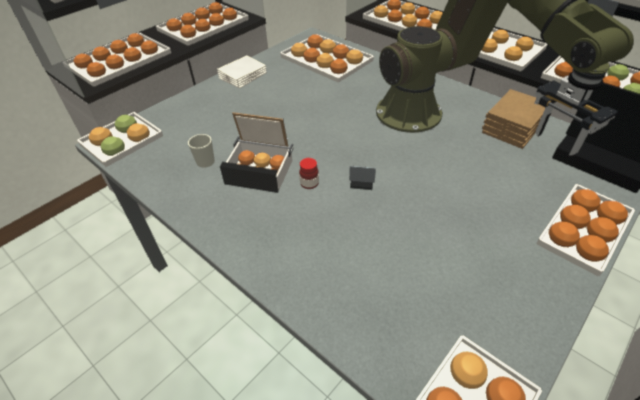

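View pics/side0.png

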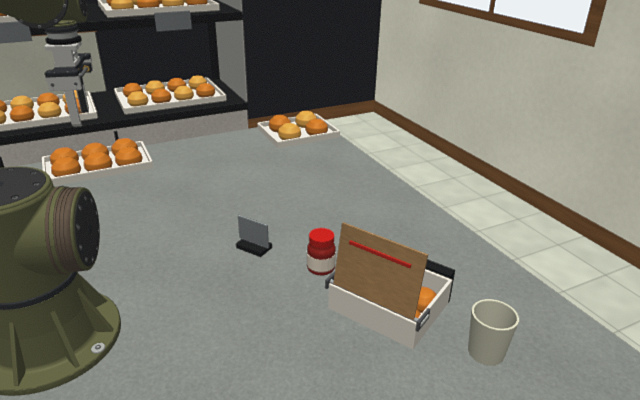

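View pics/wrist0.png

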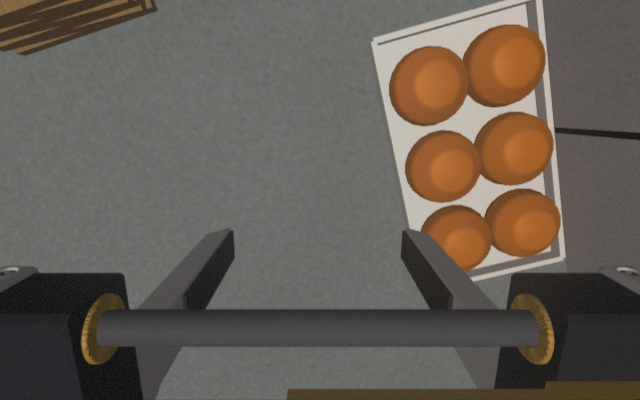

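The scene view shows the box at about (257,160) with the cup (202,150) and jar (309,172) beside it, and the ticket at (362,178). In the side view the flap faces the camera, with its red rib at (380,254). The jar is at (321,252) and the cup at (492,332). I'll enlarge both views.

```bash
python3 - <<'E'
import cv2
a=cv2.imread("pics/side0.png")[190:380,220:540];cv2.imwrite("pics/sc.png",cv2.resize(a,None,fx=2.5,fy=2.5,interpolation=2))
a=cv2.imread("pics/scene0.png")[100:200,180:390];cv2.imwrite("pics/scc.png",cv2.resize(a,None,fx=3.8,fy=3.8,interpolation=2))
E
```

```text
(no output)
```

View pics/sc.png

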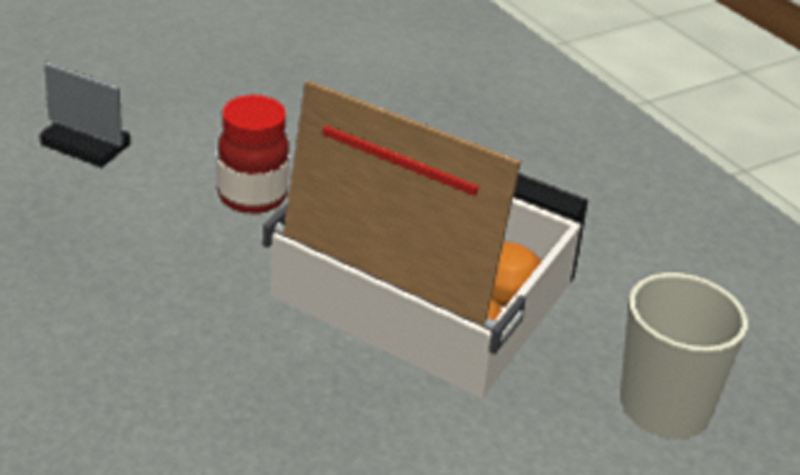

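View pics/scc.png

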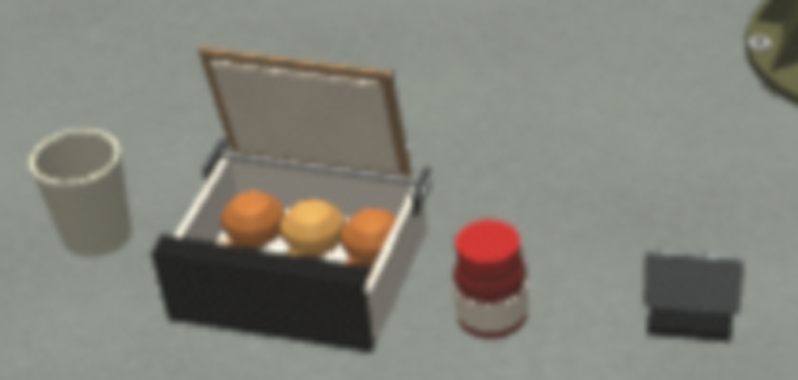

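```bash
cat > h.py <<'E'
import numpy as np
from cell import camera_model
from scipy.spatial.transform import Rotation as R
def ray(n,u,v):
    m=camera_model(n);d=R.from_rotvec(m["rotation"]).as_matrix() if np.shape(m["rotation"])==(3,) else np.array(m["rotation"])
    return np.array(m["xyz"],float),d@np.linalg.inv(m["camera_matrix"])@[u,v,1]
def onz(n,u,v,z):
    o,d=ray(n,u,v);return o+d*(z-o[2])/d[2]
def S(u,v): return ("side",220+u/2.5,190+v/2.5)
def C(u,v): return ("scene",180+u/3.8,100+v/3.8)
def tri(a,b):
    o,d=ray(*a);p,e=ray(*b);A=np.c_[d,-e];t=np.linalg.lstsq(A,p-o,rcond=None)[0]
    x=o+d*t[0];y=p+e*t[1];return (x+y)/2,np.linalg.norm(x-y)
E
python3 - <<'E'
from h import *
np.set_printoptions(precision=1,suppress=True)
for k,a,z in [("botR",S(484,394),0),("botL",S(272,297),0),("topR",S(488,332),58),("topL",S(276,232),58),("farR",S(579,226),58),
 ("cupbase",S(668,420),0),("jarcap",S(254,114),85),("jarcapC",C(488,242),85),("cuptop",S(687,311),88),("cuptopC",C(76,157),88),("tick",C(690,330),0),("tickS",S(85,145),7),
 ("farbotR C",C(372,350),0),("farbotL C",C(172,320),0),("lipR S",S(586,201),76)]:
    print(k,onz(*a,z))
for k,a,b in [("flapTopR(-y)",S(520,161),C(203,49)),("flapTopL",S(305,84),C(390,72))]: print(k,*tri(a,b))
E
```

```text
botR [ 570.4 -301.2    0. ]
botL [ 482.9 -148.1    0. ]
topR [ 567.  -300.2   58. ]
topL [ 487.1 -143.5   58. ]
farR [ 697.1 -235.4   58. ]
cupbase [ 670.2 -375.8    0. ]
jarcap [525.2 -30.3  85. ]
jarcapC [531.3 -19.6  85. ]
cuptop [ 675.4 -365.9   88. ]
cuptopC [ 679.5 -358.5   88. ]
tick [434.9 113.7   0. ]
tickS [421.2  94.2   7. ]
farbotR C [622.4 -70.3   0. ]
farbotL C [ 706.5 -224.2    0. ]
lipR S [ 704.3 -230.9   76. ]
flapTopR(-y) [ 586.8 -281.6  181.4] 4.494508024526402
flapTopL [ 508.7 -140.8  180.8] 0.9918010317696705
```

```bash
python3 -m pendant '0.0175 -0.037 0.001 -6.8 1;0.0175 -0.037 0.001 -6.8 1;0.0175 -0.037 0.001 -6.8 1;0.0175 -0.037 0.001 -6.8 1;0.0175 -0.037 0.001 -6.8 1;0.0175 -0.037 0.001 -6.8 1;0.0175 -0.037 0.001 -6.8 1;0.0175 -0.037 0.001 -6.8 1;0.0175 -0.037 0.001 -6.8 1;0.0175 -0.037 0.001 -6.8 1;0.0175 -0.037 0.001 -6.8 1;0.0175 -0.037 0.001 -6.8 1;0.0175 -0.037 0.001 -6.8 1;0.0175 -0.037 0.001 -6.8 1;0.0175 -0.037 0.001 -6.8 1;0.0175 -0.037 0.001 -6.8 1;0.0175 -0.037 0.001 -6.8 1;0.0175 -0.037 0.001 -6.8 1' 20
cat >> h.py <<'E'
def st():
    from cell import observe
    s=observe();M=R.from_rotvec(s["ee_rot"]).as_matrix()
    c=np.array([532.7,-221.3]);x=np.array([np.cos(np.radians(29)),np.sin(np.radians(29))]);y=np.array([-x[1],x[0]])
    d=s["tcp_pos"][:2]-c;f=s["wrist_force"]
    print("t",round(s["clock"],2),"tcp",np.round(s["tcp_pos"],1),"rel hinge x,y",np.round([d@x,d@y],1),"yaw",np.round(np.degrees(np.arctan2(M[1,0],M[0,0])),1),"toolz",np.round(M[:,2],2),"F box",np.round([f[:2]@x,f[:2]@y,f[2]],1),"op",round(float(s["opening"]),2),"q",np.round(s["joint_positions"],2))
E
python3 -c "from h import *;st()"
```

```text
clock: 1.65
tcp_pos: [449.3, -149.7, 220.1]
ee_rot: [-2.816, 1.387, 0.0]
wrist_force: [0.2, 0.4, 1.1]
opening: 0.005
t 1.65 tcp [ 449.3 -149.7  220.1] rel hinge x,y [-38.2 103.1] yaw -52.4 toolz [ 0.  0. -1.] F box [0.4 0.3 1.1] op 0.01 q [-0.4   0.12  1.71  0.    1.32  0.51]
```

```bash
python3 -m pendant '0.015 -0.028 0 -3 1;0.015 -0.028 0 -3 1;0.013 -0.025 0 -2 1;0.005 -0.01 -0.02 0 1;0 0 -0.025 0 1;0 0 -0.02 0 1;0 0 -0.01 0 1;0 0 0 0 1'
python3 - <<'E'
from h import *
st()
from cell import *
import cv2
for n in("side","wrist"):
    im=read_camera(n)[:,:,::-1]
    if n=="side": im=cv2.resize(im[130:380,220:540],None,fx=2.3,fy=2.3)
    cv2.imwrite(f"pics/{n}1.png",im)
E
```

```text
clock: 2.32
tcp_pos: [499.3, -254.1, 139.4]
ee_rot: [-2.693, 1.615, 0.002]
wrist_force: [-0.8, 0.4, 0.2]
opening: 0.004
t 2.32 tcp [ 499.3 -254.1  139.4] rel hinge x,y [-45.1 -12.5] yaw -61.9 toolz [-0.  0. -1.] F box [-0.5  0.7  0.2] op 0.0 q [-0.54  0.38  1.57  0.    1.19  0.54]
```

View pics/side1.png

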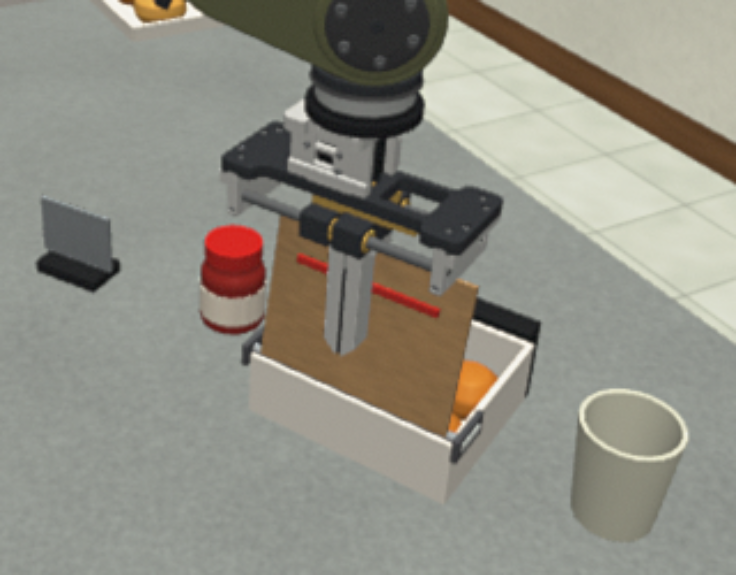

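View pics/wrist1.png

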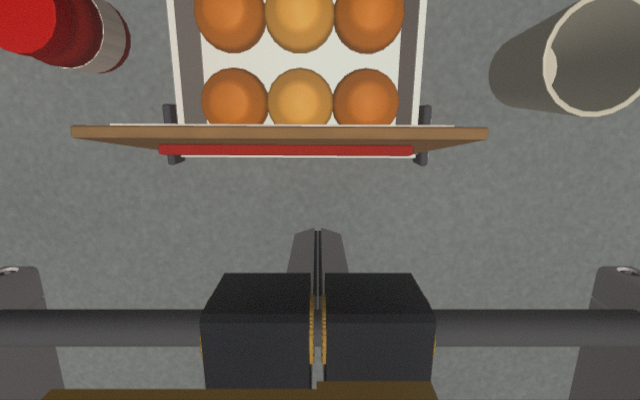

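```bash
python3 -m pendant '0.0095 0.009 0.001 0.3 1;0.0095 0.009 0.001 0.3 1;0.007 0.007 0 0.3 1;0.004 0.004 0 0 1;0.003 0.003 0 0 1;0 0 0 0 1'
python3 -c "from h import *;st()"
python3 -m pendant '0.0047 0.0026 -0.001 0 1;0.0047 0.0026 -0.001 0 1;0.0047 0.0026 -0.001 0 1;0.0044 0.0024 -0.002 0 1;0.0044 0.0024 -0.002 0 1;0.0044 0.0024 -0.002 0 1'
python3 -c "from h import *;st()"
```

```text
clock: 2.92
tcp_pos: [539.1, -218.1, 149.8]
ee_rot: [-2.708, 1.588, -0.015]
wrist_force: [-1.0, 0.2, -1.3]
opening: 0.004
t 2.92 tcp [ 539.1 -218.1  149.8] rel hinge x,y [ 7.1 -0.2] yaw -60.8 toolz [ 0.01 -0.   -1.  ] F box [-0.7  0.6 -1.3] op 0.0 q [-0.45  0.41  1.5   0.    1.22  0.61]
clock: 3.42
tcp_pos: [567.7, -202.3, 139.6]
ee_rot: [-2.709, 1.59, -0.012]
wrist_force: [-2.5, -2.3, -1.3]
opening: 0.004
t 3.42 tcp [ 567.7 -202.3  139.6] rel hinge x,y [39.8 -0.3] yaw -60.8 toolz [ 0.01 -0.   -1.  ] F box [-3.3 -0.8 -1.3] op 0.0 q [-0.4   0.47  1.45 -0.    1.22  0.66]
```

```bash
cat >> h.py <<'E'
def look(k):
    from cell import read_camera
    import cv2
    a=read_camera("side")[170:380,300:540,::-1]
    b=read_camera("wrist")[:,:,::-1]
    a=cv2.resize(a,None,fx=1.9,fy=1.9,interpolation=2);b=cv2.resize(b[0:400,130:470],None,fx=1,fy=1)
    im=np.zeros((400,800,3),np.uint8);im[:a.shape[0],:a.shape[1]]=a[:400];im[:,460:]=b
    cv2.imwrite(f"pics/l{k}.png",im)
E
python3 -c "from h import *;look(1)"
```

```text
(no output)
```

View pics/l1.png

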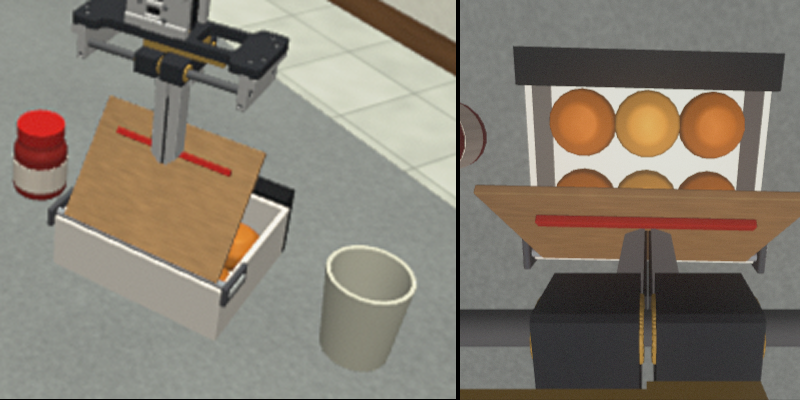

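The side view shows the fingertips at the rib at about (165,155), slightly too high on the flap. I'll slide them back below the rib and then carry on folding.

```bash
python3 -m pendant '-0.004 -0.0022 -0.006 0 1;-0.004 -0.0022 -0.006 0 1;0 0 0 0 1'
python3 -c "from h import *;st()"
python3 -m pendant '0.003 0.0017 -0.003 0 1;0.003 0.0017 -0.004 0 1;0.003 0.0016 -0.004 0 1;0 0 0 0 1'
python3 -c "from h import *;st();look(2)"
```

```text
clock: 3.77
tcp_pos: [559.6, -206.6, 126.5]
ee_rot: [-2.708, 1.588, -0.014]
wrist_force: [-0.1, -0.3, -0.5]
opening: 0.007
t 3.77 tcp [ 559.6 -206.6  126.5] rel hinge x,y [30.7 -0.2] yaw -60.8 toolz [ 0.01 -0.   -1.  ] F box [-0.2 -0.2 -0.5] op 0.01 q [-0.42  0.47  1.48  0.    1.19  0.64]
clock: 4.1
tcp_pos: [569.3, -201.8, 115.2]
ee_rot: [-2.707, 1.589, -0.017]
wrist_force: [-1.0, -0.5, 1.0]
opening: 0.004
t 4.1 tcp [ 569.3 -201.8  115.2] rel hinge x,y [41.5 -0.7] yaw -60.8 toolz [ 0.01 -0.   -1.  ] F box [-1.2  0.   1. ] op 0.0 q [-0.4   0.5   1.47  0.    1.17  0.66]
```

View pics/l2.png

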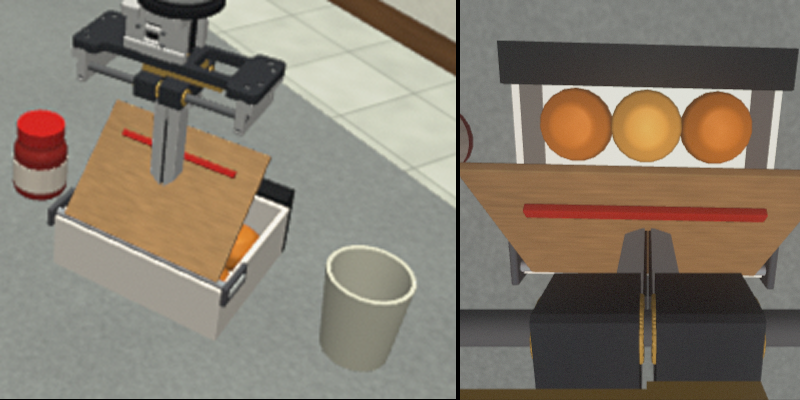

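```bash
python3 -m pendant '0.003 0.0017 -0.0025 0 1;0.003 0.0017 -0.0025 0 1;0.003 0.0017 -0.003 0 1;0.0028 0.0015 -0.004 0 1;0.0028 0.0015 -0.004 0 1;0.0028 0.0015 -0.004 0 1;0 0 0 0 1'
python3 -c "from h import *;st();look(3)"
```

```text
clock: 4.78
tcp_pos: [587.8, -191.7, 93.5]
ee_rot: [-2.708, 1.59, -0.016]
wrist_force: [-1.6, -0.9, 1.8]
opening: 0.008
t 4.78 tcp [ 587.8 -191.7   93.5] rel hinge x,y [62.5 -0.9] yaw -60.8 toolz [ 0.01 -0.   -1.  ] F box [-1.8 -0.1  1.8] op 0.01 q [-0.37  0.55  1.44 -0.    1.14  0.69]
```

View pics/l3.png

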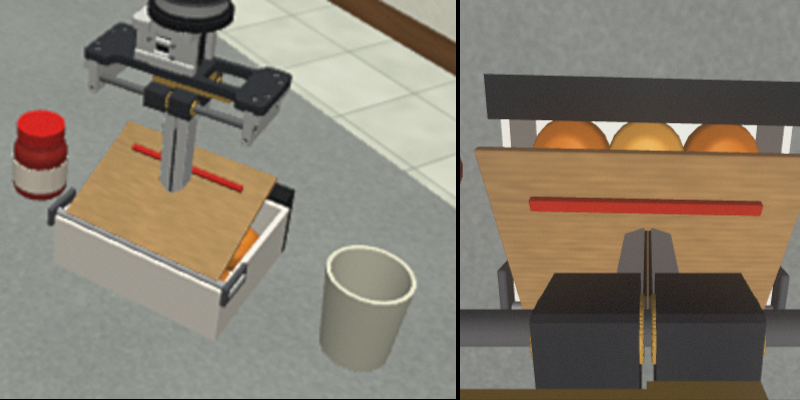

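```bash
python3 -m pendant '0.0015 0.0008 -0.004 0 1;0.0015 0.0008 -0.004 0 1;0.001 0.0006 -0.004 0 1;0.001 0.0006 -0.003 0 1;0 0 -0.003 0 1;0 0 -0.002 0 1;0 0 0 0 1'
python3 -c "from h import *;st();look(4)"
```

```text
clock: 5.47
tcp_pos: [594.0, -188.8, 73.3]
ee_rot: [-2.706, 1.59, -0.021]
wrist_force: [-0.0, -1.1, 0.9]
opening: 0.003
t 5.47 tcp [ 594.  -188.8   73.3] rel hinge x,y [69.4 -1.3] yaw -60.9 toolz [ 0.01 -0.   -1.  ] F box [-0.6 -1.   0.9] op 0.0 q [-0.37  0.58  1.44  0.    1.11  0.7 ]
```

View pics/l4.png

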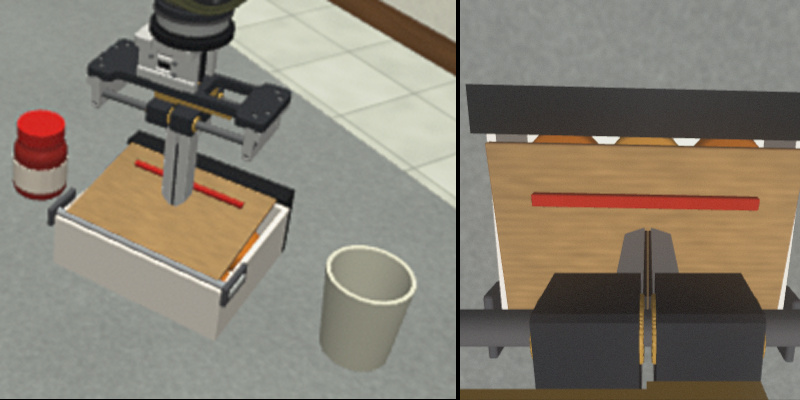

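The side view shows the flap nearly flat. In the wrist view a gap remains between its edge (row 145) and the lip (row 132), so it hasn't slid yet. I'll press down.

```bash
python3 -m pendant '0 0 -0.003 0 1;0 0 -0.002 0 1;0 0 -0.002 0 1;0 0 -0.002 0 1;0 0 0 0 1'
python3 -c "from h import *;st();look(5)"
```

```text
clock: 5.98
tcp_pos: [594.9, -188.6, 65.0]
ee_rot: [-2.705, 1.589, -0.025]
wrist_force: [-1.1, 1.5, 5.4]
opening: 0.003
t 5.98 tcp [ 594.9 -188.6   65. ] rel hinge x,y [70.2 -1.6] yaw -60.9 toolz [ 0.02 -0.   -1.  ] F box [-0.2  1.9  5.4] op 0.0 q [-0.37  0.59  1.44  0.    1.09  0.7 ]
```

View pics/l5.png

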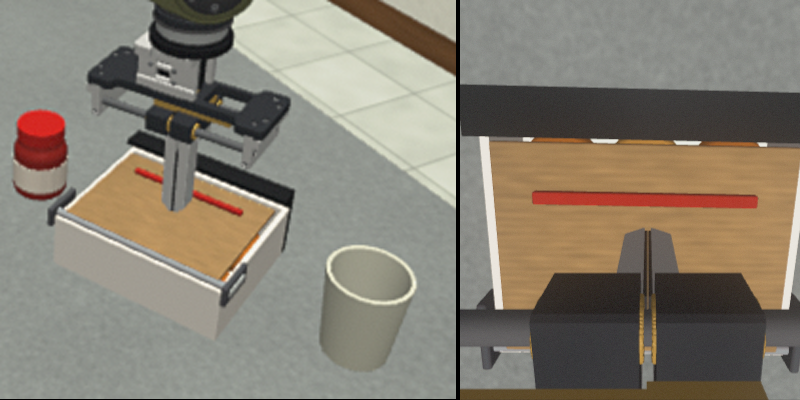

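```bash
python3 -m pendant '0.0035 0.0019 -0.0005 0 1;0.0035 0.0019 -0.0005 0 1;0.0035 0.0019 -0.0005 0 1;0.0026 0.0015 -0.0005 0 1;0.0026 0.0015 -0.0005 0 1'
python3 -c "from h import *;st()"
python3 -m pendant '0.0026 0.0015 -0.0005 0 1;0.0026 0.0015 -0.0005 0 1;0.0026 0.0015 -0.0005 0 1'
python3 -c "from h import *;st();look(6)"
```

```text
clock: 6.5
tcp_pos: [609.4, -181.4, 64.5]
ee_rot: [2.708, -1.592, 0.02]
wrist_force: [-8.2, -3.1, 10.4]
opening: 0.002
t 6.5 tcp [ 609.4 -181.4   64.5] rel hinge x,y [86.4 -2.3] yaw -60.9 toolz [ 0.01 -0.01 -1.  ] F box [-8.7  1.3 10.4] op 0.0 q [-0.35  0.62  1.4  -0.    1.11  0.72]
clock: 6.75
tcp_pos: [615.8, -178.9, 64.3]
ee_rot: [2.703, -1.59, 0.017]
wrist_force: [-7.5, -2.8, 11.0]
opening: 0.005
t 6.75 tcp [ 615.8 -178.9   64.3] rel hinge x,y [93.2 -3.2] yaw -60.9 toolz [ 0.01 -0.01 -1.  ] F box [-7.9  1.2 11. ] op 0.01 q [-0.34  0.63  1.38 -0.01  1.12  0.73]
```

View pics/l6.png

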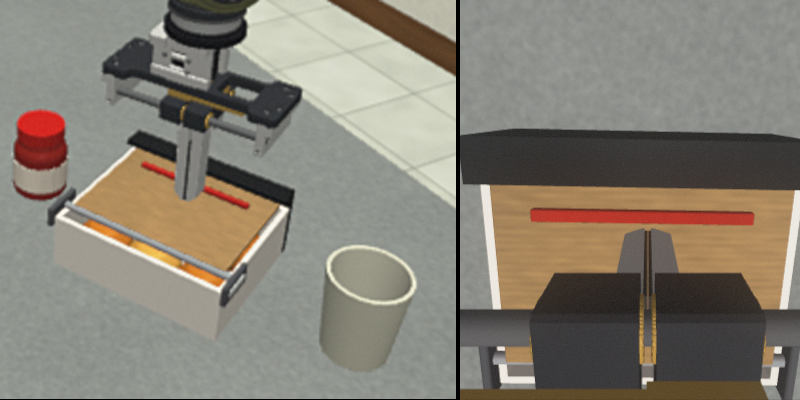

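The flap edge now runs under the lip. In the wrist view the finger looks close to the rib. I'll keep pushing to the end stop.

```bash
python3 -m pendant '0.0026 0.0013 -0.0005 0 1;0.0026 0.0013 -0.0005 0 1;0.0026 0.0013 -0.0005 0 1;0.0026 0.0013 -0.0005 0 1'
python3 -c "from h import *;st()"
python3 -m pendant '0.0026 0.0013 -0.0005 0 1;0.0026 0.0013 -0.0005 0 1;0.0026 0.0013 -0.0005 0 1'
python3 -c "from h import *;st();look(7)"
```

```text
clock: 7.18
tcp_pos: [620.9, -177.7, 63.2]
ee_rot: [2.692, -1.586, 0.001]
wrist_force: [-24.5, -7.9, 17.2]
opening: 0.005
t 7.18 tcp [ 620.9 -177.7   63.2] rel hinge x,y [98.3 -4.6] yaw -61.0 toolz [-0.01 -0.02 -1.  ] F box [-25.2   5.   17.2] op 0.0 q [-0.33  0.65  1.35 -0.02  1.14  0.74]
clock: 7.43
tcp_pos: [621.0, -178.0, 62.9]
ee_rot: [2.678, -1.582, -0.024]
wrist_force: [-24.4, -3.8, 19.2]
opening: 0.012
t 7.43 tcp [ 621.  -178.    62.9] rel hinge x,y [98.2 -5. ] yaw -61.1 toolz [-0.03 -0.02 -1.  ] F box [-23.1   8.5  19.2] op 0.01 q [-0.32  0.66  1.34 -0.03  1.17  0.75]
```

View pics/l7.png

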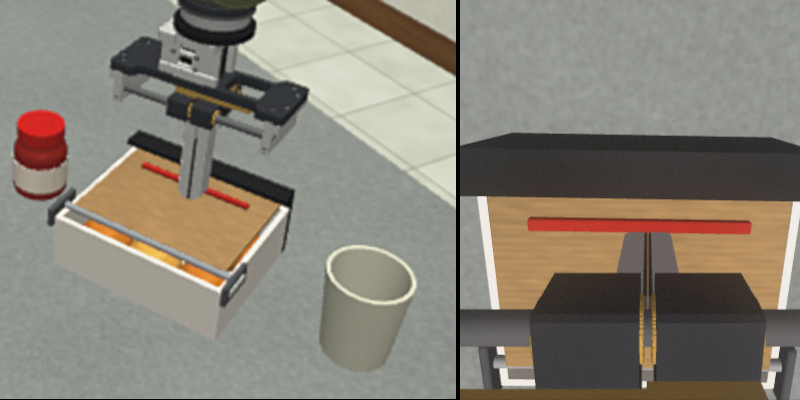

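The force rose to 25 N at the end stop, and the rib hasn't moved since the last look. I'll release upward and measure the rib and the free edge.

```bash
python3 -m pendant '-0.001 -0.0005 0.004 0 1;-0.002 -0.001 0.008 0 1;-0.004 -0.002 0.015 0 1;-0.01 -0.005 0.03 0 1;-0.02 -0.01 0.03 0 1;-0.02 -0.01 0.03 0 1;0 0 0.01 0 1;0 0 0 0 1;0 0 0 0 1;0 0 0 0 1'
python3 - <<'E'
from h import *
st();look(8)
from cell import *
import cv2
im=read_camera("side");hsv=cv2.cvtColor(im,cv2.COLOR_RGB2HSV)
m=((hsv[...,1]>190)&((hsv[...,0]<5)|(hsv[...,0]>174))&(hsv[...,2]>80)).astype(np.uint8);m[:,:345]=0;m[:200]=0;m[330:]=0
n,l,s,c=cv2.connectedComponentsWithStats(m)
x=np.array([np.cos(np.radians(29)),np.sin(np.radians(29))]);y=np.array([-x[1],x[0]])
for i in range(1,n):
    if s[i,4]>20:
        p=onz("side",*c[i],69);d=p[:2]-[532.7,-221.3];print(s[i],c[i],p,d@x,d@y)
cv2.imwrite("pics/s8.png",cv2.resize(im[180:350,290:510,::-1],None,fx=3.5,fy=3.5,interpolation=2))
cv2.imwrite("pics/c8.png",cv2.resize(read_camera("scene")[100:200,180:390,::-1],None,fx=3.8,fy=3.8,interpolation=2))
E
```

```text
clock: 8.37
tcp_pos: [558.6, -207.3, 196.6]
ee_rot: [2.675, -1.58, -0.031]
wrist_force: [0.3, 0.5, -0.3]
opening: 0.005
t 8.37 tcp [ 558.6 -207.3  196.6] rel hinge x,y [29.4 -0.3] yaw -61.1 toolz [-0.03 -0.02 -1.  ] F box [ 0.4  0.3 -0.3] op 0.01 q [-0.4   0.42  1.37 -0.03  1.37  0.67]
[375 254  56  24 135] [402.73333333 265.42222222] [ 630.9859263 -168.4680493   69.       ] 111.57624603089067 -1.442097350298468
```

View pics/s8.png

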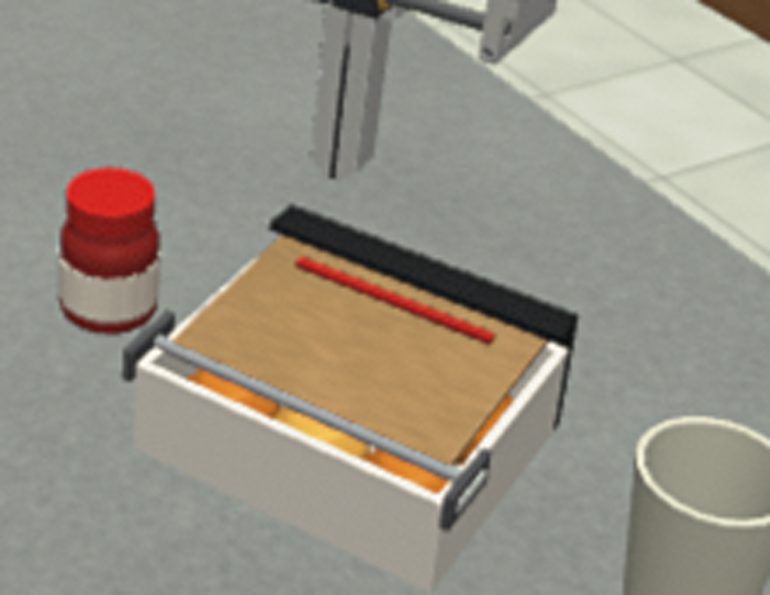

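View pics/l8.png

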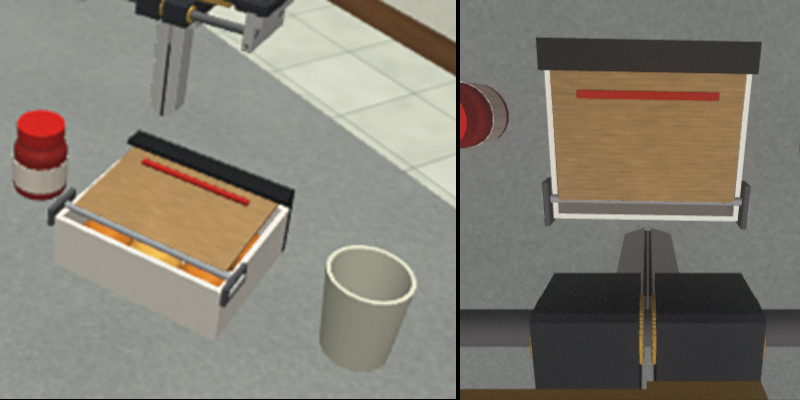

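View pics/c8.png

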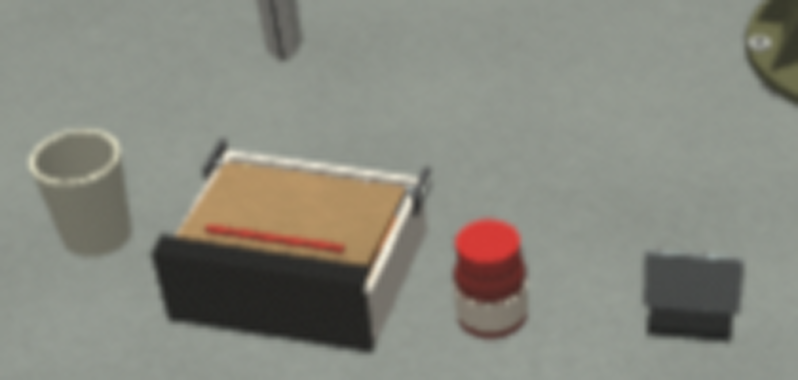

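The rib centre measures 111.6 mm from the original hinge line, against 110 expected at full tuck. The gap from rib to lip is about 15 mm, against 14.5 expected. The flap stays down with the arm clear, and the bystanders haven't moved, so I'm handing in.

```bash
python3 -c "
from cell import *
finish_job()"
```

```text
the job is handed in; nothing more can be done
```

The pastry box is shut and handed in at about 8.5 s of the 42 s limit. The hand-in gives no verdict, so this rests on my own checks.

**What I did:** With the fingers closed, I folded the flap from its outer side only. I pressed it flat (fingertips at 65 mm, about 5 N) while a gap to the lip still showed in the wrist view. Then I pushed it forward behind the red rib until the force rose to about 25 N at the end of its travel, and lifted the arm clear.

**Last checks, with the arm clear:**
- **Tuck:** The rib centre was 111.6 mm from the original hinge line, against 110 mm expected at full tuck; the measurement is good to about 3 mm. A rougher wrist-view check gave a rib-to-lip gap of about 15 mm (14.5 expected), so a tuck of about 13 mm.
- **Flap:** It stayed down by itself with its free edge under the lip. I could not read the fold angle directly.
- **Bystanders:** The jar, cup and ticket stand looked unmoved in the scene view.
- **Arm:** The wrist force was near zero.

**Correction on the way:** The fingertips first touched at rib height, slightly too high. I slid them below the rib before continuing.

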